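# Unplug the swan-neck air nozzle and hang it in its bin

### The arm

A 6-joint arm with a two-finger parallel gripper is mounted at the origin on the work surface; the furniture and walls round the work are solid. World frame = base frame: x ahead of the robot, y to its left, z up, the work surface at z = 0. Lengths are in mm, angles in rad, forces in N, time in s.
With the tool pointing down it reaches from about 350 to 850 mm from the base axis. Payload 8.1 kg.
Tool frame: the origin (TCP) lies at the very end of the fingers, on their centre line; the grasp point (between the pads) lies 19 mm behind it; z points along the fingers, y is the direction in which the jaws open and shut (so a half turn about z gives the same grasp; the last joint's range is limited). The gripper opens to 93 mm and grips with 3 to 60 N. Pads are 15 mm wide; open, the fingers measure 128 mm over their backs; the gripper's body (75 mm by 188 mm) begins 65 mm behind the grasp point.
Start: joints at [-1.321, 0.13, 1.488, -0, 1.523, -0.085], TCP at [197.168, -566.683, 218.635] pointing down, gripper open.
Joint ranges: [-2.96, 2.96], [-0.89, 2.26], [0.02, 2.5], [-1.34, 4.48], [0, 2.73], [-2.66, 2.66]. Speed limits (rad/s): [2.39, 2.39, 2.79, 3.14, 3.14, 3.14].

### API

Orientations are given as a rotation vector (axis times angle).
In Python, from cell import get_state, snapshot, job_done gives the robot as it stands.
- The arm moves only by the shell command python3 -m inch 'ROWS' [OPENING] [FORCE]. ROWS is JSON, a list of rows, each an object with "linear": the shift along the world's x, y, z in m, a list of three; "delta_rot": the turn, a rotation vector about the world's x, y, z in rad, a list of three. A call has 1 to 5 rows; each row is the pose to reach, as a shift and turn from the pose commanded when the call began; what a row does not reach only later rows make up. A row lasts 1/10 s, in which the tool goes at most 50 mm and 8.59 degrees, less where a joint would pass 70% of its speed; a pose out of reach is approached as far as the arm can. A call with a gripper value outside its range is refused whole. OPENING is the opening, from -1 (shut) to 1 (fully open), so that 0 is half open, set as the call begins (- or left out, the last holds). The fingers move at their own pace and stop on an object; FORCE is the grip in N (left out, the last holds). Time passes only in rows, so rows that repeat a pose let the fingers close. It gives the time, the measured TCP pose, the force and the opening at its end, in the units of the state.
- get_state(): the state, without advancing time (a new reading comes with each control period).
- snapshot(name): name is "scene" or "top"; returns a dict with "img" (420x560x3 uint8, red, green, blue), "z_map" (420x560 float32, mm along the optical axis (not along the pixel's ray), 0 where there is no reading), "vertical_fov" (degrees; the focal length in pixels is half the picture's height over the tangent of half this angle, whatever the lens; pixels are square), "cx", "cy" (the principal point, pixels), "k1" (the pictures are not rectified: a ray, as slopes to the right and down, at radius r is drawn at 1 + k1 r^2 times it, then the intrinsics apply), "T" (4x4, takes a point from camera to world coordinates). Camera axes: x right, y down, z forward; pixel columns grow to the right and rows downward; lengths in mm; the calibration is good to about 2 mm. A picture is of the moment at which its call begins.
- job_done(): hands the job in, once; it reports no verdict.
The state is a dict: "t": time; "qpos": joint angles; "qd": joint speeds; "effort": joint torques, N m; "ee_pos": TCP position; "tcp_rot": TCP orientation; "force": force on the tool from outside, world axes, zero at the start; "wrist_torque": the same for the moment, N m; "width": finger opening in mm.
Only numpy, scipy, OpenCV 4.12 (cv2) and the standard library are available. Lean on these libraries where they do the work, as an engineer would, in place of code of your own. Each camera call takes 0.05 s, during which the arm holds its last target.

### The job

Take the swan-neck air nozzle off the blow-off stand: push its coupling's release collar down so that the nozzle pops up, then lift it out and hang it by its bend over the rim of the tall grey bin, with the brass plug end inside, clear of the floor, and the spout outside. Leave the other coupling's blanking plug in place, the spare nozzle hanging, and the other things on the bench where they are.

Things in the scene. Friction and masses are not known exactly. Their poses are not given: they have to be found in the camera images.
- stand: blow-off stand, screwed down: aluminium bar 60x146 mm, 24 mm high, gauge (top at z 71 mm) at the back of its middle, supply pipe at the -y end. Origin: centre of its underside, on the table; z up, y along the bar, -x its front. Two equal upright couplings at x = 0, y = +35 mm (left) and -35 mm (right), each with a sprung collar on top; one holds the nozzle, the other the blanking plug, either way round
- collar_left (a joint): travel of the left (+y) coupling's release collar, m: 0 up, 0.007 fully down; needs 4 N at first, 9 N at the end and about 3 N for friction; springs back. Fully down (half way may do), the jaws that lock the fitting open and a spring in the coupling pushes it 23 mm up in about 0.4 s; there it stands free, upright within 4 degrees, also when the collar is let go. Otherwise it cannot be pulled out
- collar_right (a joint): the same for the right (-y) coupling's release collar
- collar_left_top (a point): centre of the top face of the left collar's flange, on the coupling's axis: flange 52 mm across, 7 mm thick, its top at z = 81 mm when up, 74 mm when down. The ring to press on reaches from 10 to 26 mm from the axis; the brass shank of the fitting, 17 mm across, comes up through its hole
- collar_right_top (a point): the same for the right collar's flange
- nozzle: swan-neck air nozzle, about 120 g, lying in its plane y = 0: brass plug end, then steel tube 12 mm thick that rises, bends over in a half circle and comes down as a spout. Origin: foot of the plug end; z up the long leg, x towards the spout. Shank 17 mm thick to z = 61 mm, hexagon 21 mm to 71 mm, straight tube to 118 mm, where it is best held from above, fingers either side of the plane
- nozzle_foot (a point): foot of the plug end (the nozzle's origin): 27 mm above the table when plugged in, 50 mm when popped up. The nozzle can spin in the coupling; at the start its spout points within 0.8 rad of the stand's +x
- nozzle_tip (a point): open end of the spout, at x = 44, z = 83 mm of the nozzle; the spout is 15 mm thick here
- nozzle_crown (a point): top of the bend, at x = 22, z = 146 mm of the nozzle. Bend: mean radius 22 mm about x = 22, z = 118 mm, so its underside, which goes on the rim, is at z = 134 mm, and the clear gap between the legs is 32 mm (29 mm at the brass end of the spout)
- blank_plug: blanking plug in the other coupling: knurled steel cap 25 mm across, its top 76 mm above its foot. Origin: centre of its foot
- bin: tall open bin of grey sheet steel, fixed: outside 110 mm (x) by 130 mm (y), walls 3 mm with a rim bead 5 mm thick, rim top at z = 150 mm, inner floor at 3 mm. Origin: centre of its underside, on the table; z up, -x its front with a label plate. The nozzle hung on its rim leans until the long leg rests on the wall
- spare_nozzle: smaller bent nozzle, tube 10 mm thick, hanging over the bin's +y wall, 10 to 30 mm from the wall's middle towards the bin's -x; spout outside, long leg inside about 50 mm from the bin's middle in y, its bend reaching 10 mm above the rim. Origin: lower end of its long leg
- ipa_bottle: white wash bottle with a red spout, 44 mm across, 134 mm tall, standing at the back right; origin under its centre
- solder_spool: reel of solder wire, 55x74 mm across, 42 mm tall, standing at the back of the table; origin under its centre

How it is judged:
By the outcome, as a careful person would: the job done as asked, in the order asked, and still so for the second after the job is handed in, with the robot touching nothing.
It also fails if it takes over 64 s, if anything falls off the work surface, if the arm or the gripper's body presses on something with over 40 N, if the wrist force passes 120 N, or if a joint passes its speed limit or range.

## Working session

There is one attempt and no reset: what is moved stays moved. The work goes in short steps, Python scripts to look and compute and a shell command to move; the robot and the scene stay as the last step left them, time stands still between calls to the robot, and variables do not carry over. Pictures are saved under pics/ and viewed, and the job is handed in when it is done.

```bash
ls; mkdir -p pics
cat > h.py <<'E'
import numpy as np, cv2
from cell import get_state, snapshot
def take(n,tag):
    s=snapshot(n); cv2.imwrite(f'pics/{tag}.png',cv2.cvtColor(s['img'],cv2.COLOR_RGB2BGR)); np.savez(f'{tag}.npz',**s); return s
def K(s):
    f=210/np.tan(np.radians(s['vertical_fov'])/2); return f
def slopes(s,u,v):
    f=K(s); k=float(s['k1']); d=np.array([(u-s['cx'])/f,(v-s['cy'])/f]); x=d.copy()
    for _ in range(30): x=d/(1+k*(x@x))
    return x
def ray(s,u,v):
    x=slopes(s,u,v); T=np.array(s['T']); return T[:3,3],T[:3,:3]@np.array([x[0],x[1],1])
def atz(s,u,v,z):
    o,d=ray(s,u,v); return o+d*(z-o[2])/d[2]
def depth(s,u,v):
    o,d=ray(s,u,v); return o+d*s['z_map'][int(round(v)),int(round(u))]
def proj(s,p):
    T=np.array(s['T']); c=T[:3,:3].T@(np.asarray(p,float)-T[:3,3]); x=c[:2]/c[2]; r=x@x
    return np.array([s['cx'],s['cy']])+K(s)*x*(1+float(s['k1'])*r)
def cloud(s):
    v,u=np.mgrid[:420,:560]; f=K(s);k=float(s['k1']); d=np.stack([(u-s['cx'])/f,(v-s['cy'])/f],-1); x=d.copy()
    for _ in range(30): x=d/(1+k*(x**2).sum(-1,keepdims=True))
    z=s['z_map']; c=np.concatenate([x,np.ones_like(x[...,:1])],-1)*z[...,None]; T=np.array(s['T'])
    P=c@T[:3,:3].T+T[:3,3]; P[z==0]=np.nan; return P
E
python3 - <<'E'
from h import *
for n in('scene','top'):
    s=take(n,n+'0'); print(n,s['vertical_fov'],s['cx'],s['cy'],s['k1'],np.round(s['T'],3).tolist())
print(get_state())
E
```

```text
pics
scene 50.127003551392335 283.8577513910119 208.31194922525128 -0.09835798422355924 [[-0.549, -0.615, 0.566, -92.343], [-0.836, 0.393, -0.383, 430.061], [0.013, -0.684, -0.73, 914.543], [0.0, 0.0, 0.0, 1.0]]
top 52.982373804162776 277.61891379982995 210.56070533637896 -0.12126951573262779 [[0.004, -0.995, 0.102, 427.951], [-1.0, -0.003, 0.013, -3.535], [-0.013, -0.102, -0.995, 1170.471], [0.0, 0.0, 0.0, 1.0]]
{'t': 0.1, 'qpos': array([-1.32139150e+00,  1.31058357e-01,  1.48915577e+00, -1.24722056e-05,
        1.52298112e+00, -8.53821812e-02]), 'qd': array([ 0.00072757, -0.00136042, -0.00325556,  0.0010339 ,  0.00188292,
       -0.00112426]), 'effort': array([ 9.44611347e-04, -5.61339319e+01, -4.93095946e+01,  7.70561979e-02,
        2.91169609e-02, -6.89109015e-05]), 'ee_pos': array([ 197.04413501, -566.19435315,  217.71665695]), 'tcp_rot': array([-3.09610667e+00, -5.23164715e-01,  2.25606587e-04]), 'force': array([ 0.31710911, -0.35654293, -0.50831935]), 'wrist_torque': array([-0.02008304,  0.05084815, -0.02525699]), 'width': 92.8333730301497}
```

View pics/scene0.png

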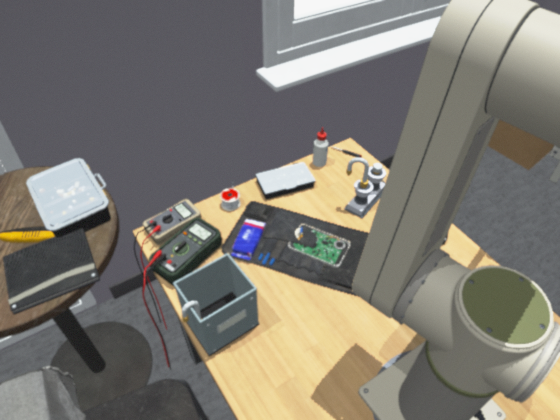

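View pics/top0.png

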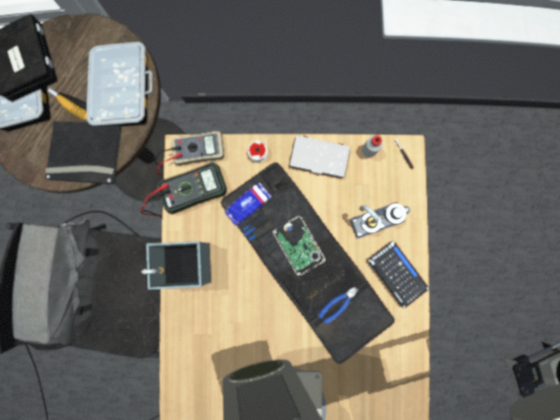

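The scene view shows the bin around (215,300) and the stand at (365,195). In the top view the stand is at (378,220) and the bin at (178,265). I'll zoom in on both.

Run:
```python
from h import *
a=cv2.imread('pics/top0.png');b=cv2.imread('pics/scene0.png')
A=cv2.resize(a[185:255,330:425],None,fx=8,fy=8,interpolation=cv2.INTER_CUBIC)
cv2.imwrite('pics/zt.png',A)
B=cv2.resize(b[140:225,330:410],None,fx=7,fy=7,interpolation=cv2.INTER_CUBIC)
cv2.imwrite('pics/zs.png',B)
C=cv2.resize(a[230:300,135:220],None,fx=8,fy=8,interpolation=cv2.INTER_CUBIC)
cv2.imwrite('pics/zb.png',C)
s=dict(np.load('top0.npz'));P=cloud(s)
for u,v in[(371,221),(352,220),(397,213),(370,219),(360,212),(348,215),(160,270)]: print(u,v,np.round(depth(s,u,v)))
```

```text
371 221 [ 511. -226.  110.]
352 220 [ 521. -195.    6.]
397 213 [ 532. -295.  105.]
370 219 [ 517. -227.   97.]
360 212 [ 544. -219.   -1.]
348 215 [ 536. -185.    0.]
160 270 [384. 310. 103.]
```

View pics/zt.png

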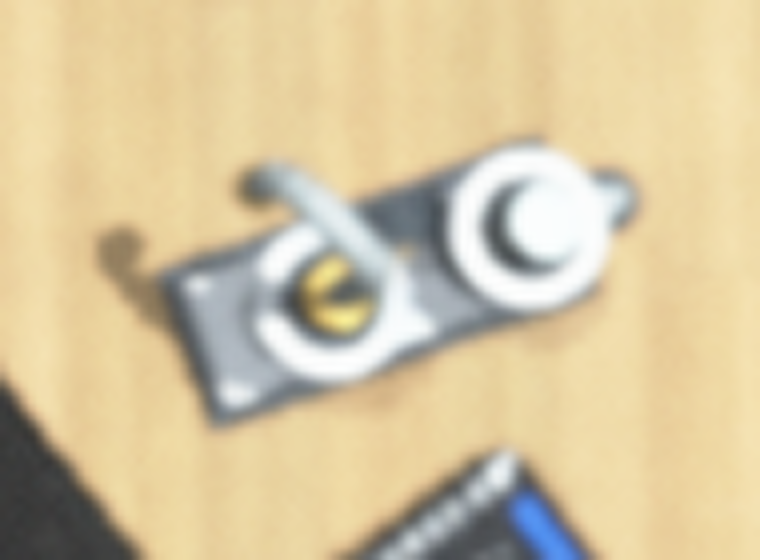

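View pics/zs.png

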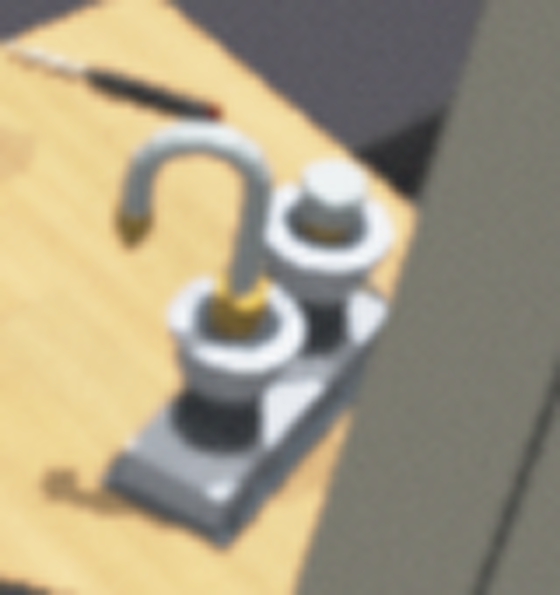

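View pics/zb.png

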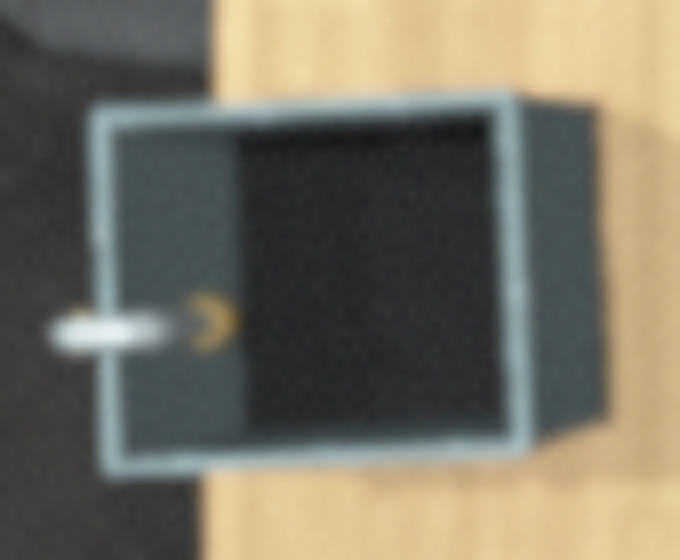

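```bash
cat > m1.py <<'E'
from h import *
s=dict(np.load('top0.npz'))
def f(x,y,x0=330,y0=185): return x0+(x+.5)/8-.5, y0+(y+.5)/8-.5
# robust: white mask at zoom, convex hull circle
A=cv2.imread('pics/zt.png'); hsv=cv2.cvtColor(A,cv2.COLOR_BGR2HSV)
m=((hsv[...,1]<45)&(hsv[...,2]>205)).astype(np.uint8)
n,l,st,c=cv2.connectedComponentsWithStats(m)
for i in range(1,n):
    if st[i,4]<600: continue
    pts=np.argwhere(l==i)[:,::-1].astype(np.float32); print(st[i],cv2.minEnclosingCircle(pts))
    V=A.copy()
cv2.imwrite('pics/mask.png',m*255)
for nm,(x,y) in dict(L=(336,300),R=(530,228)).items():
    print(nm,np.round(atz(s,*f(x,y),81),1))
L=atz(s,*f(336,300),81);R=atz(s,*f(530,228),81);print(np.linalg.norm(L-R),'exp 70',np.degrees(np.arctan2(*(L-R)[1::-1]*[1,1])))
# radius check
for a,b in((255,335),(530,147)): print(np.round(atz(s,*f(a,b),81),1))
# bin rim corners outer z150 zoomed
g=lambda x,y:(135+(x+.5)/8-.5,230+(y+.5)/8-.5)
for p in[(90,106),(516,92),(532,450),(102,476)]: print('bin',np.round(atz(s,*g(*p),150),1))
E
python3 m1.py
```

```text
[  452   144   173   164 17364] ((539.478515625, 222.61428833007812), 89.23388671875)
[  257   164   178   216 13460] ((339.75152587890625, 266.5965881347656), 113.59046936035156)
[222 378  34  27 669] ((238.56060791015625, 391.5), 16.628496170043945)
[486 450  31  37 642] ((501.5, 469.5), 21.96598243713379)
L [ 510.1 -233.8   81. ]
R [ 533.8 -298.3   81. ]
68.73127846856065 exp 70 110.1601932000524
[ 498.7 -207.1   81. ]
[ 560.5 -299.    81. ]
bin [451.8 333.3 150. ]
bin [457.2 200.7 150. ]
bin [349.1 193.9 150. ]
bin [339.1 326.6 150. ]
```

View pics/mask.png

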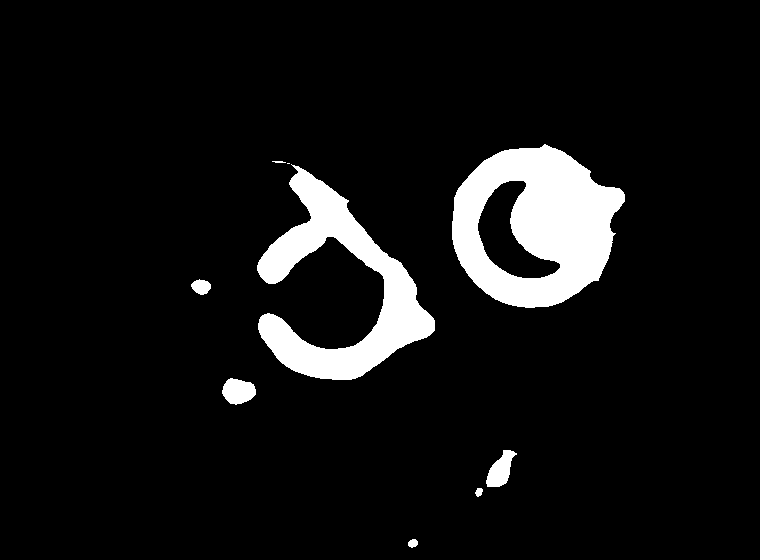

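```bash
cat > m2.py <<'E'
from h import *
s=dict(np.load('top0.npz'));c=dict(np.load('scene0.npz'))
f=lambda x,y:(330+(x+.5)/8-.5,185+(y+.5)/8-.5)
g=lambda x,y:(330+(x+.5)/7-.5,140+(y+.5)/7-.5)
L=atz(s,*f(336,300),81)
print('L scene',np.round(atz(c,*g(237,325),81),1),'R scene',np.round(atz(c,*g(328,228),81),1))
for nm,q in dict(spoutbend=((262,183),150),tip=((250,190),112),leg=((385,268),150)).items():
    p=atz(s,*f(*q[0]),q[1]); d=p-L; print(nm,np.round(p,1),np.round(np.hypot(*d[:2]),1),np.degrees(np.arctan2(d[1],d[0])))
print('tip scene',atz(c,*g(130,238),110),'crown scene',atz(c,*g(203,130),167))
def tri(p,q):
    o1,d1=p;o2,d2=q; A=np.c_[d1,-d2]; t=np.linalg.lstsq(A,o2-o1,rcond=None)[0]; a=o1+d1*t[0];b=o2+d2*t[1]; return (a+b)/2,np.linalg.norm(a-b)
print(tri(ray(s,*f(252,188)),ray(c,*g(131,235))))
# overlay predicted model points for angles
for ang in(30,40,50,60,70):
    r=np.radians(ang); u=np.array([np.cos(r),np.sin(r),0]);b=np.array([L[0],L[1],27])
    o=[]
    for x,z in((0,118),(22,146),(44,118),(44,83)):
        P=b+u*x+[0,0,z]
        t=proj(s,P);k=proj(c,P); o.append((np.round((t-[330,185]+.5)*8-.5).astype(int).tolist(),np.round((k-[330,140]+.5)*7-.5).astype(int).tolist()))
    print(ang,o)
E
python3 m2.py
```

```text
L scene [ 508.  -233.1   81. ] R scene [ 531.1 -300.1   81. ]
spoutbend [ 540.7 -197.1  150. ] 47.8 50.23790086062917
tip [ 542.6 -200.4  112. ] 46.6 45.757032078015996
leg [ 514.7 -234.5  150. ] 4.7 -8.405747206818695
tip scene [ 545.74599149 -206.46519679  110.        ] crown scene [ 531.99016531 -221.34686834  167.        ]
(array([ 541.8616823 , -201.04759047,  117.28424357]), np.float64(2.5880855296478305))
30 [([379, 284], [259, 196]), ([362, 213], [213, 120]), ([306, 161], [148, 160]), ([284, 173], [137, 229])]
40 [([379, 284], [259, 196]), ([352, 221], [210, 127]), ([286, 175], [142, 172]), ([265, 187], [131, 242])]
50 [([379, 284], [259, 196]), ([343, 230], [210, 133]), ([269, 192], [140, 186]), ([248, 204], [129, 255])]
60 [([379, 284], [259, 196]), ([336, 240], [210, 140]), ([255, 213], [142, 199]), ([235, 224], [131, 269])]
70 [([379, 284], [259, 196]), ([331, 252], [213, 147]), ([245, 235], [147, 213]), ([225, 245], [135, 283])]
```

```bash
python3 -m inch '[{"linear":[0.03,0.032,0],"delta_rot":[0,0,0.08]},{"linear":[0.062,0.066,0],"delta_rot":[0,0,0.16]},{"linear":[0.093,0.1,0],"delta_rot":[0,0,0.24]},{"linear":[0.125,0.133,0],"delta_rot":[0,0,0.32]},{"linear":[0.156,0.166,0],"delta_rot":[0,0,0.4]}]' -0.27
python3 -m inch '[{"linear":[0.03,0.032,0.01],"delta_rot":[0.089,-0.0986,0]},{"linear":[0.062,0.066,0.01],"delta_rot":[0.177,-0.197,0]},{"linear":[0.093,0.1,0],"delta_rot":[0.266,-0.296,0]},{"linear":[0.125,0.133,0],"delta_rot":[0.355,-0.394,0]},{"linear":[0.156,0.167,-0.005],"delta_rot":[0.4437,-0.4928,0]}]'
python3 -m inch '[{"linear":[0,0,0],"delta_rot":[0,0,0]},{"linear":[0,0,0],"delta_rot":[0,0,0]}]'
python3 - <<'E'
from h import *
from scipy.spatial.transform import Rotation as R
s=take('top','t1');s=take('scene','s1');g=get_state();print(R.from_rotvec(g['tcp_rot']).as_matrix().round(3),g['force'],g['qpos'])
a=cv2.imread('pics/t1.png')[150:270,300:440];b=cv2.imread('pics/s1.png')[100:230,290:440]
cv2.imwrite('pics/z1.png',np.hstack([cv2.resize(a,(400,343),interpolation=3),cv2.resize(b,(396,343),interpolation=3)]))
E
```

```text
t: 0.6
ee_pos: [354.0, -399.0, 218.2]
tcp_rot: [-2.93, -1.133, 0.0]
force: [0.7, -0.3, -0.3]
width: 58.1
t: 1.1
ee_pos: [510.6, -233.2, 214.8]
tcp_rot: [-2.582, -0.993, -0.898]
force: [1.2, 0.5, -1.0]
width: 33.9
t: 1.3
ee_pos: [508.4, -233.3, 212.4]
tcp_rot: [-2.584, -0.994, -0.887]
force: [0.1, -0.2, 0.8]
width: 33.6
[[ 0.585  0.67   0.457]
 [ 0.53  -0.742  0.41 ]
 [ 0.614  0.002 -0.789]] [-1.29058258  0.21804621 -0.01392025] [-0.95776268 -0.04495442  1.82421207  0.65908706  1.4782765  -0.22467   ]
```

View pics/z1.png

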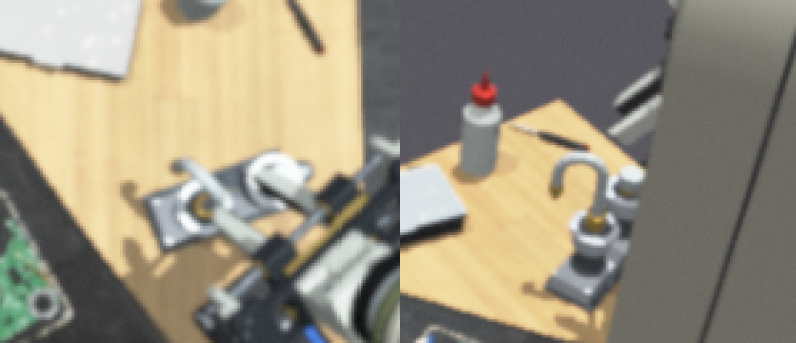

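```bash
python3 - <<'E'
from h import *
s=dict(np.load('t1.npz')); p=np.array([508.5,-233.3,212.4]); n=np.array([-.669,.743,0])
for q in(p,p+17*n,p-17*n,p-34*n,p+34*n): print(((proj(s,q)-[300,150])/.35).round())
E
python3 -m inch '[{"linear":[0.001,0,-0.03],"delta_rot":[0,0,0]},{"linear":[0.001,0,-0.06],"delta_rot":[0,0,0]},{"linear":[0.001,0,-0.09],"delta_rot":[0,0,0]},{"linear":[0.001,0,-0.105],"delta_rot":[0,0,0]},{"linear":[0.001,0,-0.105],"delta_rot":[0,0,0]}]'
python3 - <<'E'
from h import *
s=take('top','t2')
a=cv2.imread('pics/t2.png')[180:250,330:430]
cv2.imwrite('pics/z2.png',cv2.resize(a,(800,560),interpolation=3))
print(get_state()['force'])
E
```

```text
[238. 196.]
[223. 210.]
[253. 182.]
[268. 168.]
[207. 224.]
t: 1.9
ee_pos: [509.3, -233.2, 107.1]
tcp_rot: [-2.583, -0.992, -0.887]
force: [0.0, -0.0, -0.2]
width: 34.2
[ 0.42729488 -0.38406253 -0.12327755]
```

View pics/z2.png

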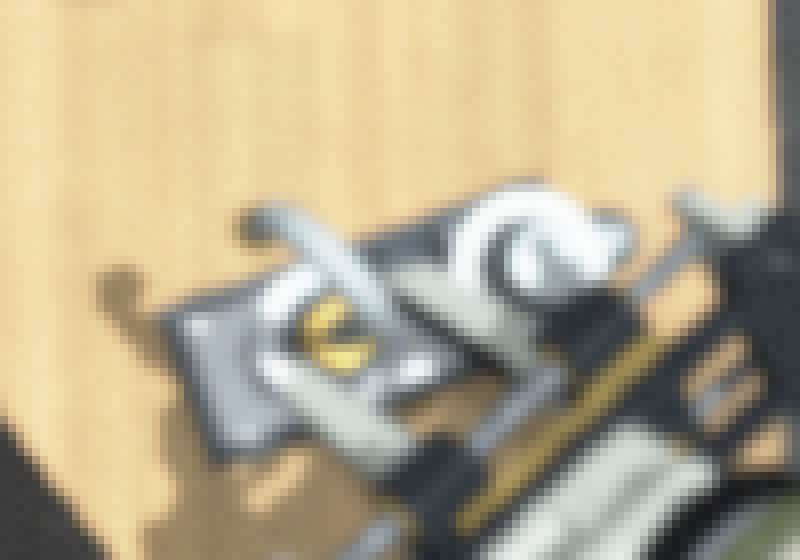

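```bash
python3 -m inch '[{"linear":[0,0,-0.01],"delta_rot":[0,0,0]},{"linear":[0,0,-0.018],"delta_rot":[0,0,0]},{"linear":[0,0,-0.022],"delta_rot":[0,0,0]},{"linear":[0,0,-0.024],"delta_rot":[0,0,0]}]'
python3 -m inch '[{"linear":[0,0,-0.002],"delta_rot":[0,0,0]},{"linear":[0,0,-0.004],"delta_rot":[0,0,0]}]'
```

```text
t: 2.35
ee_pos: [510.4, -233.9, 85.0]
tcp_rot: [-2.584, -0.995, -0.891]
force: [-2.4, 1.2, 6.1]
width: 33.6
t: 2.55
ee_pos: [510.5, -233.9, 81.5]
tcp_rot: [-2.584, -0.995, -0.891]
force: [-3.7, 0.2, 7.2]
width: 33.4
```

Contact came at the expected height. I'll press on down to full travel.

```bash
python3 -m inch '[{"linear":[0,0,-0.002],"delta_rot":[0,0,0]},{"linear":[0,0,-0.004],"delta_rot":[0,0,0]},{"linear":[0,0,-0.004],"delta_rot":[0,0,0]},{"linear":[0,0,-0.004],"delta_rot":[0,0,0]},{"linear":[0,0,-0.004],"delta_rot":[0,0,0]}]'
python3 - <<'E'
from h import *
s=take('top','t3')
a=cv2.imread('pics/t3.png')[180:250,330:430]
cv2.imwrite('pics/z3.png',cv2.resize(a,(800,560),interpolation=3))
E
```

```text
t: 3.05
ee_pos: [510.7, -234.0, 78.8]
tcp_rot: [-2.583, -0.996, -0.893]
force: [-9.0, 1.7, 15.5]
width: 34.2
```

View pics/z3.png

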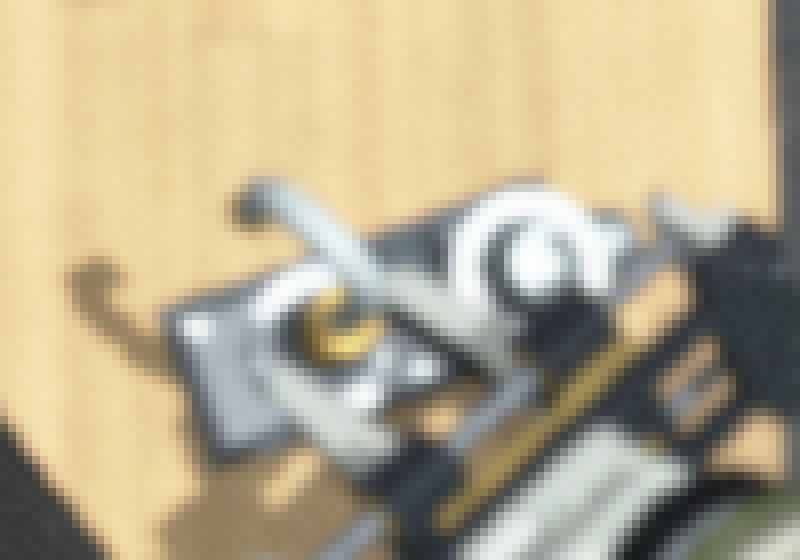

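The nozzle has popped up: more brass shows at (345,325) and the shadow is longer. I'll hold briefly, then retreat straight up.

```bash
python3 -m inch '[{"linear":[0,0,0],"delta_rot":[0,0,0]},{"linear":[0,0,0],"delta_rot":[0,0,0]},{"linear":[0,0,0.008],"delta_rot":[0,0,0]},{"linear":[0,0,0.016],"delta_rot":[0,0,0]},{"linear":[0,0,0.03],"delta_rot":[0,0,0]}]'
python3 -m inch '[{"linear":[0,0,0.03],"delta_rot":[0,0,0]},{"linear":[0,0,0.06],"delta_rot":[0,0,0]},{"linear":[0,0,0.09],"delta_rot":[0,0,0]},{"linear":[0,0,0.12],"delta_rot":[0,0,0]},{"linear":[0,0,0.14],"delta_rot":[0,0,0]}]'
python3 - <<'E'
from h import *
s=take('top','t4');c=take('scene','s4')
a=cv2.imread('pics/t4.png')[180:250,330:430];b=cv2.imread('pics/s4.png')[140:225,330:410]
cv2.imwrite('pics/z4.png',cv2.resize(a,(800,560),interpolation=3))
cv2.imwrite('pics/z4s.png',cv2.resize(b,(560,595),interpolation=3))
E
```

```text
t: 3.6
ee_pos: [509.7, -233.2, 106.5]
tcp_rot: [-2.583, -0.994, -0.889]
force: [-0.5, -0.7, 0.2]
width: 34.1
t: 4.1
ee_pos: [510.5, -234.1, 250.0]
tcp_rot: [-2.586, -0.997, -0.892]
force: [0.8, -0.3, 0.2]
width: 33.6
```

View pics/z4.png

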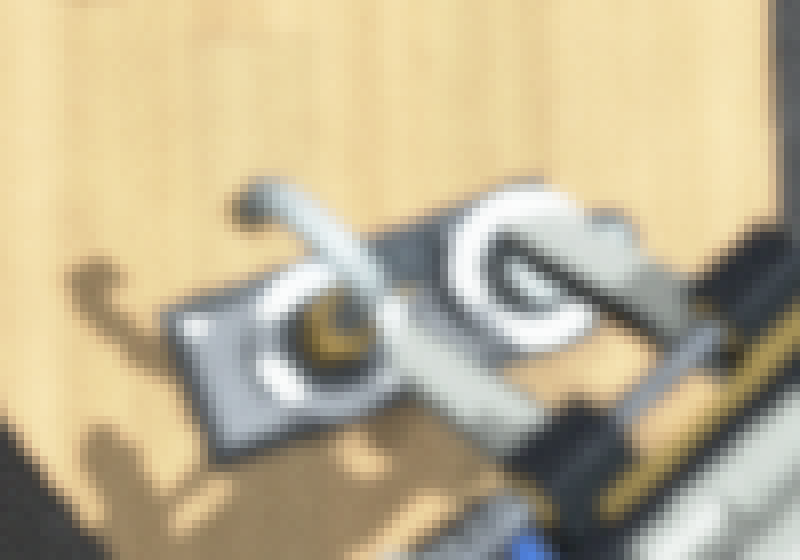

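View pics/z4s.png

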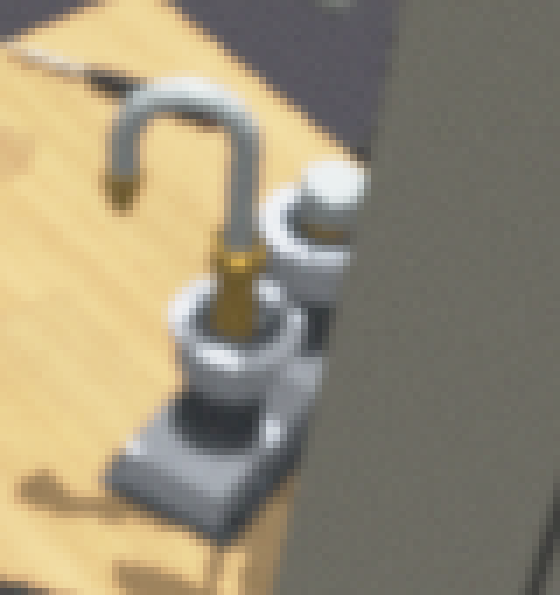

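Run:
```python
from h import *
s=dict(np.load('t4.npz'));c=dict(np.load('s4.npz'))
L=(509.5,-233.5)
for ang in(35,40,45,50):
    r=np.radians(ang); u=np.array([np.cos(r),np.sin(r),0]);b=np.array([L[0],L[1],50]); o=[]
    for x,z in((0,71),(0,100),(22,146),(44,118),(44,83)):
        P=b+u*x+[0,0,z]; t=proj(s,P);k=proj(c,P)
        o.append((np.round((t-[330,180]+.5)*8-.5).astype(int).tolist(),np.round((k-[330,140]+.5)*7-.5).astype(int).tolist()))
    print(ang,o)
f=lambda x,y:(330+(x+.5)/8-.5,180+(y+.5)/8-.5)
g=lambda x,y:(330+(x+.5)/7-.5,140+(y+.5)/7-.5)
print('tip scene z133',atz(c,*g(122,203),133),'top',atz(s,*f(247,208),135))
print('leg scene z150',atz(c,*g(244,200),150))
```

```text
35 [([362, 332], [250, 246]), ([382, 325], [261, 188]), ([373, 251], [221, 76]), ([310, 201], [152, 120]), ([287, 214], [141, 191])]
40 [([362, 332], [250, 246]), ([382, 325], [261, 188]), ([368, 255], [219, 79]), ([300, 208], [150, 126]), ([278, 221], [139, 198])]
45 [([362, 332], [250, 246]), ([382, 325], [261, 188]), ([363, 259], [219, 82]), ([291, 217], [148, 133]), ([269, 229], [137, 204])]
50 [([362, 332], [250, 246]), ([382, 325], [261, 188]), ([359, 264], [219, 86]), ([282, 226], [148, 140]), ([261, 238], [137, 211])]
tip scene z133 [ 544.25124403 -197.97957589  133.        ] top [ 547.00662771 -195.29995717  135.        ]
leg scene z150 [ 507.65751504 -223.51837195  150.        ]
```

```bash
python3 -m inch '[{"linear":[0.001,0.001,0],"delta_rot":[-0.0887,0.0986,0]},{"linear":[0.002,0.002,0],"delta_rot":[-0.1775,0.197,0]},{"linear":[0.003,0.004,0],"delta_rot":[-0.266,0.2957,0]},{"linear":[0.004,0.006,0],"delta_rot":[-0.355,0.394,0]},{"linear":[0.004,0.0064,0],"delta_rot":[-0.4437,0.4928,0]}]' 0.08
python3 -m inch '[{"linear":[0,0,-0.03],"delta_rot":[0,0,0.035]},{"linear":[0,0,-0.06],"delta_rot":[0,0,0.035]},{"linear":[0,0,-0.09],"delta_rot":[0,0,0.035]},{"linear":[0,0,-0.108],"delta_rot":[0,0,0.035]},{"linear":[0,0,-0.108],"delta_rot":[0,0,0.035]}]'
python3 - <<'E'
from h import *
s=take('top','t5');c=take('scene','s5')
a=cv2.imread('pics/t5.png')[180:250,330:430];b=cv2.imread('pics/s5.png')[140:225,330:410]
cv2.imwrite('pics/z5.png',np.hstack([cv2.resize(a,(400,280),interpolation=3),cv2.resize(b,(264,280),interpolation=3)]))
E
```

```text
t: 4.7
ee_pos: [514.3, -227.4, 247.2]
tcp_rot: [2.928, 1.127, -0.006]
force: [-0.1, -0.6, -0.3]
width: 50.0
t: 5.2
ee_pos: [511.3, -225.6, 133.9]
tcp_rot: [-2.906, -1.178, 0.008]
force: [0.9, 0.1, -0.4]
width: 50.4
```

View pics/z5.png

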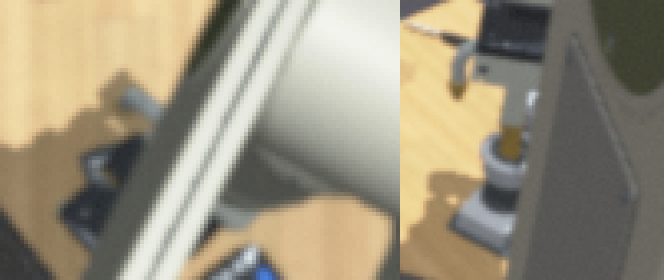

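The view is blocked, but the fingers straddle the leg between the hex and the bend. I'll grip now.

```bash
python3 -m inch '[{"linear":[0,0,0],"delta_rot":[0,0,0]},{"linear":[0,0,0],"delta_rot":[0,0,0]},{"linear":[0,0,0],"delta_rot":[0,0,0]},{"linear":[0,0,0],"delta_rot":[0,0,0]},{"linear":[0,0,0],"delta_rot":[0,0,0]}]' -1 30
python3 -m inch '[{"linear":[0,0,0],"delta_rot":[0,0,0]},{"linear":[0,0,0],"delta_rot":[0,0,0]}]'
```

```text
t: 5.8
ee_pos: [514.3, -227.4, 139.0]
tcp_rot: [2.911, 1.179, 0.001]
force: [-0.6, -0.8, 0.7]
width: 15.0
t: 6.0
ee_pos: [514.4, -227.5, 138.9]
tcp_rot: [2.911, 1.179, 0.001]
force: [0.7, -1.0, 0.2]
width: 11.6
```

```bash
python3 -m inch '[{"linear":[0,0,0.008],"delta_rot":[0,0,0]},{"linear":[0,0,0.018],"delta_rot":[0,0,0]},{"linear":[0,0,0.03],"delta_rot":[0,0,0]},{"linear":[0,0,0.045],"delta_rot":[0,0,0]},{"linear":[0,0,0.06],"delta_rot":[0,0,0]}]'
python3 -m inch '[{"linear":[0,0,0.03],"delta_rot":[0,0,0]},{"linear":[0,0,0.06],"delta_rot":[0,0,0]},{"linear":[0,0,0.09],"delta_rot":[0,0,0]},{"linear":[0,0,0.115],"delta_rot":[0,0,0]},{"linear":[0,0,0.115],"delta_rot":[0,0,0]}]'
python3 - <<'E'
from h import *
s=take('top','t6');c=take('scene','s6')
a=cv2.imread('pics/t6.png')[160:260,310:440];b=cv2.imread('pics/s6.png')[80:225,300:430]
cv2.imwrite('pics/z6.png',np.hstack([cv2.resize(a,(416,320),interpolation=3),cv2.resize(b,(288,320),interpolation=3)]))
print(get_state()['force'],get_state()['qpos'])
E
```

```text
t: 6.5
ee_pos: [514.2, -227.2, 200.4]
tcp_rot: [2.912, 1.18, 0.0]
force: [0.9, 0.8, -0.9]
width: 11.3
t: 7.0
ee_pos: [515.7, -228.1, 319.7]
tcp_rot: [2.906, 1.177, 0.008]
force: [0.7, -0.9, -0.0]
width: 11.7
[-0.89278853 -0.09719125 -2.0770747 ] [-5.07416558e-01  7.26110164e-03  1.44413553e+00 -3.44283658e-05
  1.68863637e+00  2.93610713e-01]
```

View pics/z6.png

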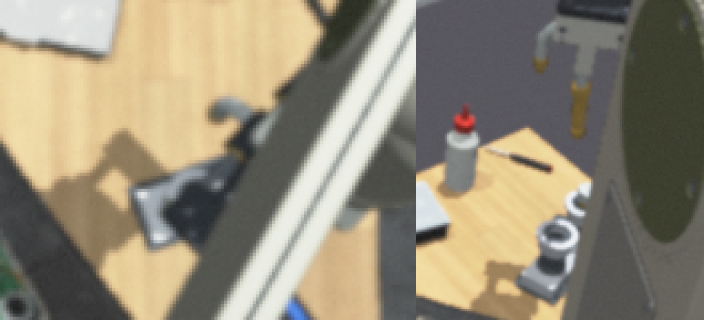

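The nozzle is held and clear of the stand. The blanking plug is still in place and the collar has sprung back up. Next I'll cross-check the bin rim in the scene view.

Run:
```python
from h import *
b=cv2.imread('pics/s6.png')[250:355,165:270]
cv2.imwrite('pics/z7.png',cv2.resize(b,None,fx=6,fy=6,interpolation=3)[:600])
```

```text
(no output)
```

View pics/z7.png

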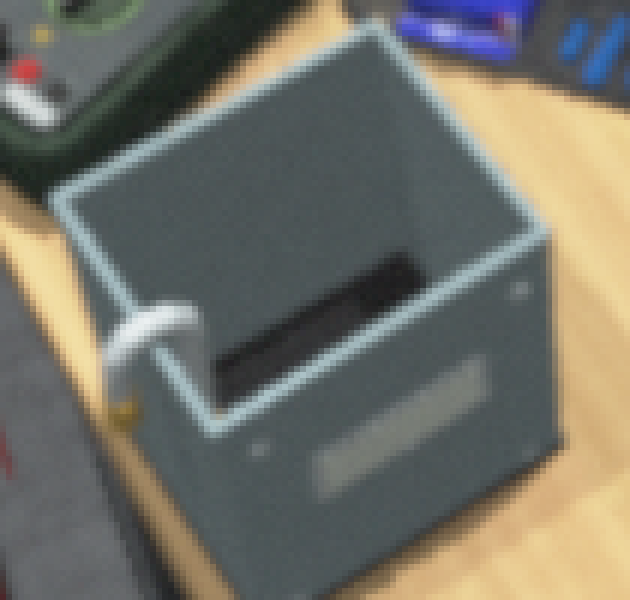

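Run:
```python
from h import *
c=dict(np.load('s6.npz'));s=dict(np.load('top0.npz'))
g=lambda x,y:(165+(x+.5)/6-.5,250+(y+.5)/6-.5)
Q=np.array([atz(c,*g(*p),150)[:2] for p in[(53,197),(378,20),(550,230),(212,436)]])
h=lambda x,y:(135+(x+.5)/8-.5,230+(y+.5)/8-.5)
P=np.array([atz(s,*h(*p),150)[:2] for p in[(90,106),(516,92),(532,450),(102,476)]])
for X in(Q,P):
    print(X.round(1).tolist(),'ctr',X.mean(0).round(1),'sides',[round(float(np.linalg.norm(X[i]-X[(i+1)%4])),1) for i in range(4)]); e=(X[0]+X[3]-X[1]-X[2]);d=(X[0]+X[1]-X[2]-X[3]); print(np.degrees([np.arctan2(-e[0],e[1]),np.arctan2(d[1],d[0])]), '+x mid',(X[0]+X[1])/2)
```

```text
[[449.4, 330.2], [456.6, 201.3], [347.9, 195.1], [339.3, 324.9]] ctr [398.3 262.9] sides [129.2, 108.8, 130.1, 110.3]
[3.49196469 3.02153266] +x mid [453.00434981 265.7496151 ]
[[451.8, 333.3], [457.2, 200.7], [349.1, 193.9], [339.1, 326.6]] ctr [399.3 263.6] sides [132.7, 108.3, 133.1, 112.9]
[3.33075189 3.4895102 ] +x mid [454.49973292 267.01267054]
```

```bash
python3 -m inch '[{"linear":[-0.005,0.03,0],"delta_rot":[0,0,-0.047]},{"linear":[-0.011,0.063,0],"delta_rot":[0,0,-0.095]},{"linear":[-0.017,0.096,0],"delta_rot":[0,0,-0.142]},{"linear":[-0.023,0.129,0],"delta_rot":[0,0,-0.19]},{"linear":[-0.028,0.162,0],"delta_rot":[0,0,-0.237]}]'
python3 -m inch '[{"linear":[-0.005,0.033,0],"delta_rot":[0,0,-0.047]},{"linear":[-0.011,0.066,0],"delta_rot":[0,0,-0.095]},{"linear":[-0.017,0.099,0],"delta_rot":[0,0,-0.142]},{"linear":[-0.023,0.132,0],"delta_rot":[0,0,-0.19]},{"linear":[-0.028,0.165,0],"delta_rot":[0,0,-0.237]}]'
python3 -m inch '[{"linear":[-0.005,0.033,0],"delta_rot":[0,0,-0.047]},{"linear":[-0.011,0.066,0],"delta_rot":[0,0,-0.095]},{"linear":[-0.017,0.099,0],"delta_rot":[0,0,-0.142]},{"linear":[-0.023,0.132,0],"delta_rot":[0,0,-0.19]},{"linear":[-0.0285,0.160,0],"delta_rot":[0,0,-0.237]}]'
python3 -m inch '[{"linear":[0,0,0],"delta_rot":[0,0,0]},{"linear":[0,0,0],"delta_rot":[0,0,0]}]'
python3 - <<'E'
from h import *
s=take('top','t8');c=take('scene','s8')
a=cv2.imread('pics/t8.png')[210:310,110:240];b=cv2.imread('pics/s8.png')[180:360,150:290]
cv2.imwrite('pics/z8.png',np.hstack([cv2.resize(a,(450,346),interpolation=3),cv2.resize(b,(269,346),interpolation=3)]))
E
```

```text
t: 7.6
ee_pos: [484.8, -63.9, 311.5]
tcp_rot: [-3.03, -0.823, 0.005]
force: [-0.0, -0.3, -1.0]
width: 11.4
t: 8.1
ee_pos: [456.8, 100.9, 311.7]
tcp_rot: [-3.108, -0.46, 0.005]
force: [0.8, -1.1, -0.7]
width: 11.5
t: 8.6
ee_pos: [428.2, 261.0, 311.5]
tcp_rot: [3.139, 0.09, -0.005]
force: [0.1, -0.5, -1.3]
width: 11.7
t: 8.8
ee_pos: [428.8, 259.6, 311.9]
tcp_rot: [3.139, 0.096, -0.004]
force: [-0.1, -0.0, -0.7]
width: 11.4
```

View pics/z8.png

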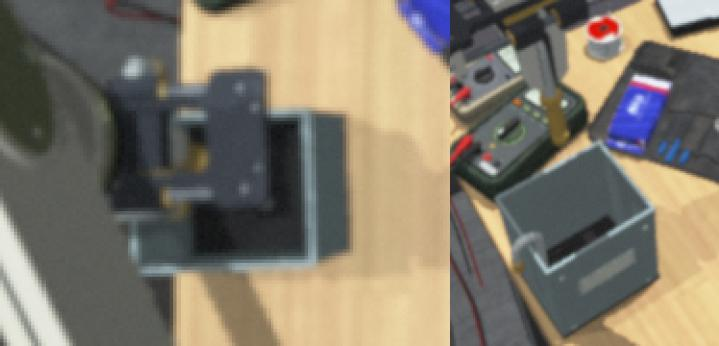

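Run:
```python
from h import *
s=dict(np.load('t8.npz'));c=dict(np.load('s8.npz'))
a=cv2.imread('pics/t8.png')[225:285,135:205];b=cv2.imread('pics/s8.png')[180:270,170:250]
cv2.imwrite('pics/z8.png',np.hstack([cv2.resize(a,(420,360),interpolation=3),cv2.resize(b,(320,360),interpolation=3)]))
r=np.radians(3.3);u=np.array([np.cos(r),np.sin(r),0])
for tilt in(0,4):
    t=np.radians(tilt); z=np.array([0,0,1])*np.cos(t)+u*np.sin(t); x=u*np.cos(t)-np.array([0,0,1])*np.sin(t)
    G=np.array([428.8,259.6,312+19]); F=G-107*z
    for nm,(p,q) in dict(foot=(0,0),hex=(0,71),tip=(44,83),spt=(44,118),crown=(22,146)).items():
        P=F+p*x+q*z; print(tilt,nm,((proj(s,P)-[135,225]+.5)*6-.5).round(),((proj(c,P)-[170,180]+.5)*4-.5).round())
```

```text
0 foot [193. 167.] [141. 290.]
0 hex [138. 166.] [123. 194.]
0 tip [124.  39.] [ 73. 119.]
0 spt [92. 33.] [62. 66.]
0 crown [67. 97.] [76. 49.]
4 foot [193. 187.] [149. 300.]
4 hex [138. 173.] [125. 198.]
4 tip [127.  44.] [ 76. 126.]
4 spt [95. 32.] [62. 70.]
4 crown [69. 88.] [74. 48.]
```

View pics/z8.png

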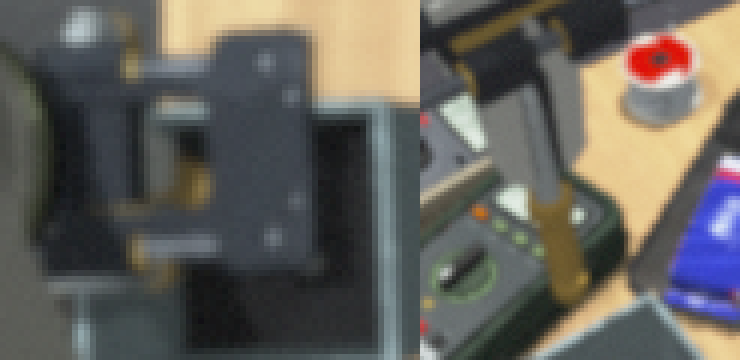

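```bash
python3 -m inch '[{"linear":[0.003,0,0],"delta_rot":[0,0,0]},{"linear":[0.003,0,-0.03],"delta_rot":[0,0,0]},{"linear":[0.003,0,-0.06],"delta_rot":[0,0,0]},{"linear":[0.003,0,-0.09],"delta_rot":[0,0,0]},{"linear":[0.003,0,-0.1],"delta_rot":[0,0,0]}]'
python3 -m inch '[{"linear":[0,0,0],"delta_rot":[0,0,0]},{"linear":[0,0,0],"delta_rot":[0,0,0]}]'
python3 - <<'E'
from h import *
s=take('top','t9');c=take('scene','s9')
a=cv2.imread('pics/t9.png')[225:285,135:205];b=cv2.imread('pics/s9.png')[220:320,170:270]
cv2.imwrite('pics/z9.png',np.hstack([cv2.resize(a,(420,360),interpolation=3),cv2.resize(b,(360,360),interpolation=3)]))
E
```

```text
t: 9.4
ee_pos: [431.4, 258.0, 210.0]
tcp_rot: [3.138, 0.09, -0.007]
force: [-0.5, -0.1, -1.3]
width: 11.5
t: 9.6
ee_pos: [433.5, 259.6, 215.1]
tcp_rot: [-3.14, -0.091, -0.002]
force: [0.5, -0.4, -1.7]
width: 11.3
```

View pics/z9.png

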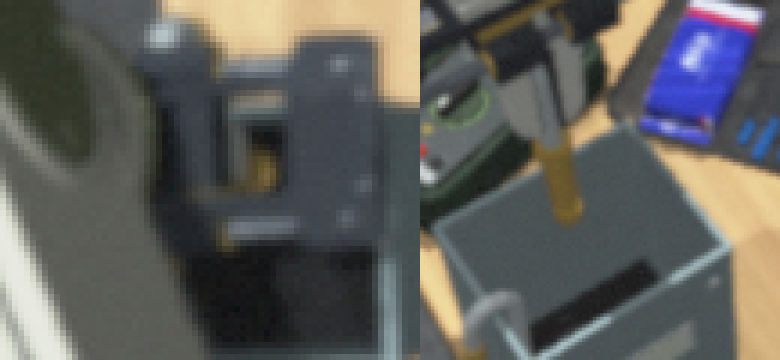

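```bash
python3 -m inch '[{"linear":[0,0,-0.02],"delta_rot":[0,0,0]},{"linear":[0,0,-0.035],"delta_rot":[0,0,0]},{"linear":[0,0,-0.045],"delta_rot":[0,0,0]},{"linear":[0,0,-0.045],"delta_rot":[0,0,0]},{"linear":[0,0,-0.045],"delta_rot":[0,0,0]}]'
python3 - <<'E'
from h import *
s=take('top','t10');c=take('scene','s10')
a=cv2.imread('pics/t10.png')[225:285,135:205];b=cv2.imread('pics/s10.png')[220:320,170:270]
cv2.imwrite('pics/z10.png',np.hstack([cv2.resize(a,(420,360),interpolation=3),cv2.resize(b,(360,360),interpolation=3)]))
E
```

```text
t: 10.2
ee_pos: [432.7, 259.8, 168.9]
tcp_rot: [3.14, 0.092, -0.0]
force: [-0.4, 0.3, -0.6]
width: 11.7
```

View pics/z10.png

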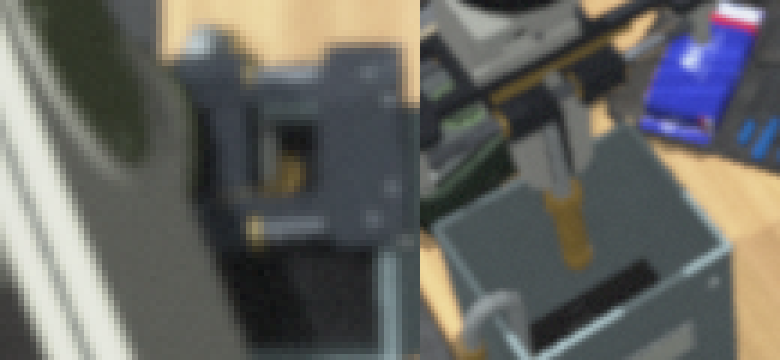

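```bash
python3 -m inch '[{"linear":[0,0,-0.006],"delta_rot":[0,0,0]},{"linear":[0,0,-0.012],"delta_rot":[0,0,0]},{"linear":[0,0,-0.018],"delta_rot":[0,0,0]},{"linear":[0,0,-0.024],"delta_rot":[0,0,0]}]'
python3 -m inch '[{"linear":[0,0,-0.006],"delta_rot":[0,0,0]},{"linear":[0,0,-0.012],"delta_rot":[0,0,0]},{"linear":[0,0,-0.018],"delta_rot":[0,0,0]},{"linear":[0,0,-0.024],"delta_rot":[0,0,0]}]'
```

```text
t: 10.7
ee_pos: [432.5, 259.6, 143.9]
tcp_rot: [3.14, 0.092, -0.001]
force: [0.0, -0.1, -0.5]
width: 11.3
t: 11.1
ee_pos: [432.7, 259.7, 120.1]
tcp_rot: [3.14, 0.092, -0.0]
force: [0.4, 0.7, -0.6]
width: 11.6
```

```bash
python3 -m inch '[{"linear":[0,0,-0.003],"delta_rot":[0,0,0]},{"linear":[0,0,-0.006],"delta_rot":[0,0,0]},{"linear":[0,0,-0.009],"delta_rot":[0,0,0]}]'
python3 -m inch '[{"linear":[0,0,-0.002],"delta_rot":[0,0,0]},{"linear":[0,0,-0.004],"delta_rot":[0,0,0]}]'
python3 - <<'E'
from h import *
s=take('top','t11');c=take('scene','s11')
a=cv2.imread('pics/t11.png')[225:285,135:205];b=cv2.imread('pics/s11.png')[220:320,170:270]
cv2.imwrite('pics/z11.png',np.hstack([cv2.resize(a,(420,360),interpolation=3),cv2.resize(b,(360,360),interpolation=3)]))
E
```

```text
t: 11.4
ee_pos: [432.8, 259.8, 111.6]
tcp_rot: [-3.14, -0.092, -0.001]
force: [0.4, 0.3, -0.8]
width: 11.3
t: 11.6
ee_pos: [432.9, 259.8, 107.7]
tcp_rot: [-3.14, -0.092, -0.001]
force: [-1.4, -0.4, 8.7]
width: 11.6
```

View pics/z11.png

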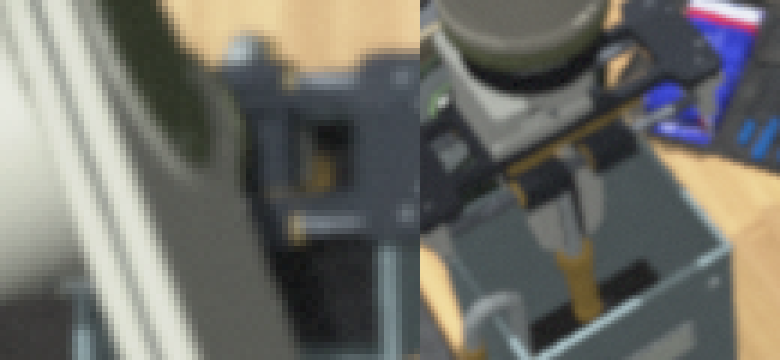

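Contact came at TCP z 107.7, where the bend should meet the rim; a spout tip on the rim would have touched near 158. I'll ease off and release.

```bash
python3 -m inch '[{"linear":[0,0,0.001],"delta_rot":[0,0,0]},{"linear":[0,0,0.001],"delta_rot":[0,0,0]}]'
python3 -m inch '[{"linear":[0,0,0],"delta_rot":[0,0,0]},{"linear":[0,0,0],"delta_rot":[0,0,0]},{"linear":[0,0,0],"delta_rot":[0,0,0]},{"linear":[0,0,0],"delta_rot":[0,0,0]},{"linear":[0,0,0],"delta_rot":[0,0,0]}]' -0.35
python3 -m inch '[{"linear":[0,0,0],"delta_rot":[0,0,0]},{"linear":[0,0,0],"delta_rot":[0,0,0]},{"linear":[0,0,0],"delta_rot":[0,0,0]}]'
python3 - <<'E'
from h import *
s=take('top','t12');c=take('scene','s12')
a=cv2.imread('pics/t12.png')[225:285,135:205];b=cv2.imread('pics/s12.png')[220:320,170:270]
cv2.imwrite('pics/z12.png',np.hstack([cv2.resize(a,(420,360),interpolation=3),cv2.resize(b,(360,360),interpolation=3)]))
E
```

```text
t: 11.9
ee_pos: [432.7, 259.8, 108.8]
tcp_rot: [-3.14, -0.092, -0.0]
force: [-0.0, -0.5, -1.0]
width: 11.6
t: 12.4
ee_pos: [432.7, 259.7, 108.7]
tcp_rot: [-3.14, -0.092, -0.0]
force: [0.2, -0.0, 0.4]
width: 29.7
t: 12.7
ee_pos: [432.7, 259.7, 108.6]
tcp_rot: [-3.14, -0.092, 0.0]
force: [-0.4, -0.2, -0.3]
width: 30.2
```

View pics/z12.png

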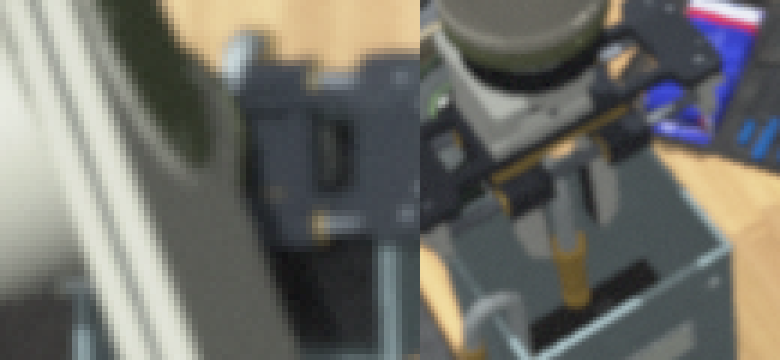

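It hangs free between the open fingers. I'll retreat straight up.

```bash
python3 -m inch '[{"linear":[0,0,0.01],"delta_rot":[0,0,0]},{"linear":[0,0,0.025],"delta_rot":[0,0,0]},{"linear":[0,0,0.045],"delta_rot":[0,0,0]},{"linear":[0,0,0.07],"delta_rot":[0,0,0]},{"linear":[0,0,0.1],"delta_rot":[0,0,0]}]'
python3 -m inch '[{"linear":[0,0,0.04],"delta_rot":[0,0,0]},{"linear":[0,0,0.08],"delta_rot":[0,0,0]},{"linear":[0,-0.04,0.1],"delta_rot":[0,0,0]},{"linear":[0,-0.08,0.1],"delta_rot":[0,0,0]},{"linear":[0,-0.12,0.1],"delta_rot":[0,0,0]}]'
python3 -m inch '[{"linear":[0,-0.04,0],"delta_rot":[0,0,0]},{"linear":[0,-0.08,0],"delta_rot":[0,0,0]},{"linear":[0,-0.12,0],"delta_rot":[0,0,0]},{"linear":[0,-0.16,0],"delta_rot":[0,0,0]},{"linear":[0,-0.2,0],"delta_rot":[0,0,0]}]'
python3 -m inch '[{"linear":[0,0,0],"delta_rot":[0,0,0]},{"linear":[0,0,0],"delta_rot":[0,0,0]}]'
python3 - <<'E'
from h import *
s=take('top','t13');c=take('scene','s13')
a=cv2.imread('pics/t13.png')[225:285,135:205];b=cv2.imread('pics/s13.png')[240:360,160:280]
cv2.imwrite('pics/z13.png',np.hstack([cv2.resize(a,(420,360),interpolation=3),cv2.resize(b,(360,360),interpolation=3)]))
E
```

```text
t: 13.3
ee_pos: [432.4, 259.6, 210.4]
tcp_rot: [3.14, 0.092, -0.0]
force: [-0.0, 0.3, -0.2]
width: 30.3
t: 13.8
ee_pos: [433.0, 138.8, 311.7]
tcp_rot: [-3.14, -0.094, -0.007]
force: [0.6, -0.5, 0.6]
width: 30.0
t: 14.3
ee_pos: [432.5, -61.9, 310.6]
tcp_rot: [3.14, 0.092, 0.004]
force: [1.0, 1.0, -1.4]
width: 30.3
t: 14.5
ee_pos: [432.7, -60.9, 309.9]
tcp_rot: [3.14, 0.088, 0.002]
force: [-1.1, -0.1, 0.4]
width: 30.7
```

View pics/z13.png

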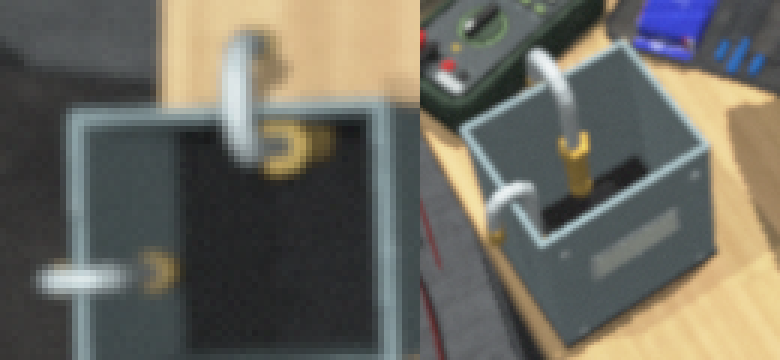

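View pics/t13.png

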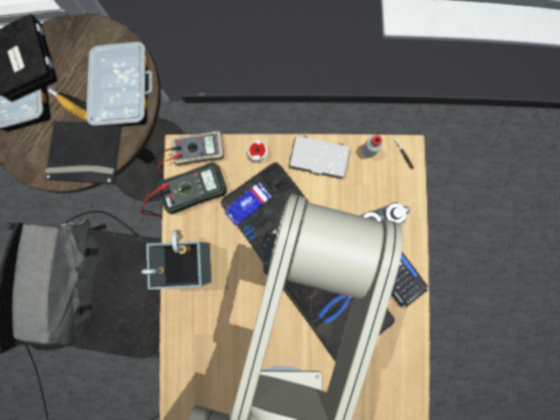

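View pics/s13.png

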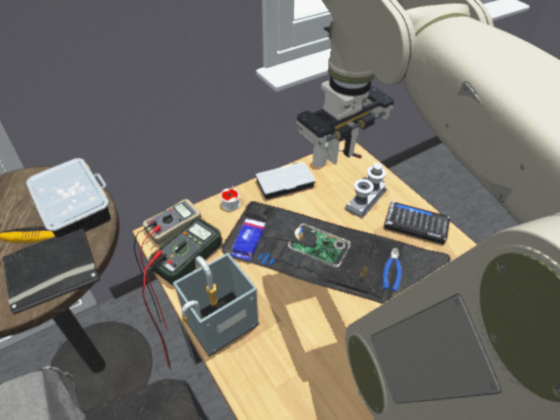

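The nozzle hangs over the +x rim, with its bend at top px (175,240), brass end inside and spout outside. The spare and the blanking plug haven't moved. I'll check that it's settled and measure the foot height.

```bash
python3 -m inch '[{"linear":[0,0,0],"delta_rot":[0,0,0]},{"linear":[0,0,0],"delta_rot":[0,0,0]},{"linear":[0,0,0],"delta_rot":[0,0,0]},{"linear":[0,0,0],"delta_rot":[0,0,0]},{"linear":[0,0,0],"delta_rot":[0,0,0]}]'
python3 - <<'E'
from h import *
s0=dict(np.load('t13.npz'));c0=dict(np.load('s13.npz'))
s=take('top','t14');c=take('scene','s14')
print(np.abs(s['img'][225:285,135:215].astype(int)-s0['img'][225:285,135:215]).mean(), np.abs(c['img'][240:360,160:280].astype(int)-c0['img'][240:360,160:280]).mean())
g=lambda x,y:(160+(x+.5)/3-.5,240+(y+.5)/3-.5); f=lambda x,y:(135+(x+.5)/6-.5,225+(y+.5)/6-.5)
def tri(p,q):
    o1,d1=p;o2,d2=q; t=np.linalg.lstsq(np.c_[d1,-d2],o2-o1,rcond=None)[0]; a=o1+d1*t[0];b=o2+d2*t[1]; return ((a+b)/2).round(1),np.linalg.norm(a-b).round(1)
print('hex',tri(ray(s,*f(283,148)),ray(c,*g(573-420,147))))
print('crown',tri(ray(s,*f(237,105)),ray(c,*g(552-420,60))))
# brass px depth
P=cloud(c); hsv=cv2.cvtColor(c['img'],cv2.COLOR_RGB2HSV); m=(hsv[...,0]>12)&(hsv[...,0]<28)&(hsv[...,1]>120); m[:,:195]=0;m[:280]=0;m[310:]=0;m[:,225:]=0
q=P[m]; print(m.sum(), np.nanmin(q,0).round(),np.nanmax(q,0).round())
P0=cloud(c0)
v,u=np.argwhere(m).max(0); print(np.argwhere(m).min(0),v,u)
# inside floor, ray of lowest brass pixel at x~435
lo=np.argwhere(m); lo=lo[lo[:,0]==v].mean(0)
o,d=ray(c,lo[1],lo[0])
for X in(425,432,438,444): print(X,(o+d*(X-o[0])/d[0]).round())
E
```

```text
t: 15.1
ee_pos: [432.7, -60.1, 308.6]
tcp_rot: [3.14, 0.093, -0.0]
force: [-0.0, 0.1, 0.4]
width: 30.2
1.4076388888888889 1.3270833333333334
hex (array([437.7, 259.2,  83.7]), np.float64(0.5))
crown (array([453.6, 257.2, 169.7]), np.float64(0.3))
114 [426. 248.   9.] [444. 270.  93.]
[284 206] 305 216
425 [425. 263.  37.]
432 [432. 261.  25.]
438 [438. 259.  15.]
444 [444. 257.   5.]
```

```bash
python3 -c "
from cell import job_done;print(job_done())"
```

```text
the job is handed in; nothing more can be done
None
```

The nozzle is hanging by its bend over the middle of the bin's +x rim, brass end inside and spout outside. The job is handed in, about 15 s into the 64 s allowed.

I pressed the left collar fully down with the fingers tilted either side of the nozzle, at about 16 N on the vertical axis. The nozzle popped up, and I gripped its straight tube from above and lifted it out. I then lowered it onto the rim, where contact came at the expected height, let go, and backed the arm away.

**Last checks:**
- **Settled:** two pictures 0.6 s apart showed no visible movement, and the wrist force read about zero with the robot clear.
- **Height:** the crown measured 170 mm and the middle of the hexagon 84 mm. With the given sizes that puts the foot roughly 15–20 mm up, above the 3 mm bin floor.
- **Other things:** the blanking plug, the spare nozzle and the rest of the bench looked unmoved in the final pictures.

**Less certain:**
- **Crown height:** it reads a few mm above the expected 162 mm.
- **Foot height:** I couldn't measure it well directly. The lowest brass depth reading was 9 mm, and a ray through the lowest brass pixel gave 5–37 mm depending on how near the wall the foot is. The clearance therefore rests mainly on the geometry.

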